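Fold and tuck the cover of a detailing kit case

ROBOT

A 7-joint arm with a two-finger parallel gripper is mounted at the origin on the work surface. World frame = base frame: x ahead of the robot, y to its left, z up, the work surface at z = 0. Lengths are in m, angles in rad, forces in N, time in s.
With the tool pointing down it reaches from about 0.35 to 0.9 m from the base axis. Payload 7.2 kg.
Tool frame: the origin (TCP) lies between the finger pads; the fingertips stand 11 mm ahead of it and the grasp point (between the pads) lies 8 mm behind it; y points along the fingers, x is the direction in which the jaws open and shut, and the axes are right-handed (so a half turn about y gives the same grasp; the last joint's range is limited). The gripper opens to 85 mm and grips with 20 to 120 N. Pads are 22 mm wide; open, the fingers measure 114 mm over their backs; the gripper's body (76 mm by 85 mm) begins 54 mm behind the grasp point. The pads swing forward as they close: fully open they stand 13 mm farther back than shut.
Start: joints at [1.173, 0.411, -0.013, 1.596, 0.006, 1.134, -0.082], TCP at [0.202, -0.591, 0.242] pointing down, gripper open.
Joint ranges: [-2.95, 2.95], [-0.29, 1.99], [-1.47, 1.44], [0.14, 2.54], [-1.03, 4.17], [0.13, 1.85], [-2.86, 2.86]. Speed limits (rad/s): [2.39, 2.39, 3.01, 3.01, 3.14, 3.14, 3.14].

INTERFACE

Orientations are given as a 3x3 rotation matrix whose columns are the frame's x, y, z axes.
In Python, from rig import * gives the robot as it stands.
- The arm moves only by the tool send_rows, never from a script. Its argument "targets" is a list of rows, each a list of 5 numbers: the shift along the world's x, y, z in m, then the turn about the world's z in degrees, then the gripper's target within -1 to 1 (shut at 1, half-way at 0, fully open at -1). A call has 1 to 12 rows; each row shifts and turns the pose as measured when the row begins; what a row does not reach is not made up. A row lasts 1/10 s, in which the tool goes at most 50 mm and 8.59 degrees, less where a joint would pass 70% of its speed; a pose out of reach is approached as far as the arm can. A call is refused whole if a number of a shift passes 0.05 or a number of a turn 8.59, either way. A call with a gripper value outside its range is refused whole. The fingers move at their own pace and stop on an object; "newtons" is the grip in N (left out, the last holds). Time passes only in rows, so rows that do not move let the fingers close. It gives the time, the measured TCP pose, the force and the opening at its end, in the units of the state.
- state(): the state, without advancing time (a new reading comes with each control period).
- capture(name): name is "side" or "top"; returns the picture (420x560x3 uint8, red, green, blue); there is no depth.
- camera_info(name): a dict with "intrinsics" (3x3 intrinsics, pixels), "k1" (the pictures are not rectified: a ray, as slopes to the right and down, at radius r is drawn at 1 + k1 r^2 times it, then the intrinsics apply), "extrinsics" (4x4, takes a point from camera to world coordinates). Camera axes: x right, y up, looking along -z (the intrinsics and any distortion apply to the point x, -y, -z); pixel columns grow to the right and rows downward; lengths in m; the calibration is good to about 2 mm. A picture is of the moment at which its call begins. camera_info takes no time and is no camera call.
- finish_job(): hands the job in, once; it reports no verdict.
Trained networks look in the newest picture that a camera, given by its name, has taken for a name from the list of things; names that differ only in an ending like _2 or _b are one class to them, and where a whole thing is asked for, a point or a joint stands for the part that bears it (a point fixed in the world has none). Each returns a list of dicts, best first, with "p" (0 to 1); they miss things now and then, are a little off and sometimes report something else, mostly with a low value. They report only what shows in the picture. A call takes as long as a camera call. They do not tell look-alikes from the thing itself.
- boxes_of(camera, thing): "location" ([x, y, z] in m, in world coordinates, good to about 4 mm: the middle of the surface that is visible of it).
- spot_point(camera, thing): "location" ([x, y, z] in m, in world coordinates, good to about 4 mm: a listed point, or the origin of a listed thing).
The state is a dict: "time": time; "q": joint angles; "joint_vel": joint speeds; "effort": joint torques, N m; "position": TCP position; "eef_rot": TCP orientation; "ft_force": force on the tool from outside, world axes, zero at the start; "wrist_torque": the same for the moment, N m; "finger_gap": finger opening in m.
Only numpy, scipy, OpenCV 4.12 (cv2) and the standard library are available. Lean on these libraries where they do the work, as an engineer would, in place of code of your own. Each camera call takes 0.05 s, during which the arm holds its last target.

TASK

Close the open kit case: push its hinged orange cover over until it lies down flat, then, keeping it pressed down, push it by its black ridge away from the hinge until it is fully home with its free edge tucked beneath the white lip, and back away so that the lip alone holds it shut. Only push and press with the fingertips or the outside of the fingers, never pinch the cover between the fingers, and leave the jar, the tin and the bottle standing where they are.

Things in the scene. Friction and masses are not known exactly. Their poses are not given: they have to be found in the camera images.
- case: grey open plastic kit case with refill vials on black foam inside, fixed to the table. Outer size 195 (x) x 150 (y) mm; side walls 52 mm high. Origin: centre of its underside, on the table; z up; x points from the hinge side to the lip side (the lip side faces away from the robot, give or take 0.85 rad). The wall at the lip side (x = 92.5 to 97.5 mm) is 75.5 mm high.
- hinge (a point): middle of the cover's hinge axis: at x = -85 mm, y = 0, z = 63 mm in the case's frame; the axis runs along the case's y. Behind it only the low rear wall and hinge posts (60 mm high) reach to x = -97.5 mm.
- lip (a point): middle of the lower inner edge of the fixed white retaining lip, at x = 72 mm, y = 0, z = 71.5 mm in the case's frame. From here the lip runs on level for 20 mm to the far wall, 4 mm thick, over the case's full 150 mm width; in front of it an upturned lead-in 8 mm long reaches back to x = 64 mm and up to z = 80 mm. The closed, level cover's core lies with its top at z = 65 mm, its raised faces at 66.5 mm.
- cover_outer: outer face of the orange cover, with the black ridge on it: the face that looks up when the cover is closed, and back (away from the lip) while it stands open. Origin on the hinge axis while joint cover_slide is 0; x runs along the cover from the hinge to the free edge, y along the hinge, z out of this face. The cover spans x = 8 to 142 mm and is 138 mm wide; this face lies 3.5 mm from the mid-plane.
- cover_inner: inner face of the same cover (looks down when closed; 3.5 mm on the other side of the mid-plane), same frame. Fingers pressing on outer and inner face at the same time count as pinching; the cover's bare rim, which stands 3 mm out all round, belongs to neither.
- cover_edge (a point): middle of the cover's free edge, at mid thickness (the edge is 4 mm thick), 142 mm from the hinge axis while cover_slide is 0.
- ridge (a point): foot of the steep side of the black push ridge, on the cover's outer face, 80 mm from the hinge axis while cover_slide is 0. The ridge is 100 mm long (along y), 8 mm high; its steep side looks towards the hinge and slopes off over 33 mm towards the free edge. The face between hinge and ridge is flat.
- cover_fold (a joint): fold angle of the cover, rad: 0 = closed and level, 1.57 = standing upright, grows as it opens; stops at -0.03 and 2.0. Starts between 1.55 and 1.9, where it stays by itself. A weak spring (about 0.2 N m when closed) lifts it again if it is let go of before it is tucked.
- cover_slide (a joint): how far the cover has slid along its slotted hinge, away from the hinge, m: 0 = drawn back (start), 0.030 = fully home (stop). Moves with about 2.5 N of friction and stays where it is left. With the cover level, the free edge passes from 15 mm short of the lip (7 mm short of its lead-in) to 15 mm under it; the cover must be within about 0.03 rad of level to enter, else it runs against the lip.
- wax_jar: white jar with yellow cap, 72 mm wide, 60 mm high, loose on the table beside the case; bystander. Origin: centre of its underside.
- polish_tin: blue can, 68 mm wide, 70 mm high, loose on the table beside the case; bystander. Origin: centre of its underside.
- cleaner_bottle: green bottle with black cap, 50 mm wide, 100 mm high, loose on the table beside the case; bystander. Origin: centre of its underside.
There are look-alikes about, which are no part of the job. Of the things that look like the case, the larger one is meant.

How it is judged:
On the way:
1. the cover is folded down flat, its edge not yet under the lip (value of joint cover_fold below 0.1 rad and value of joint cover_slide below 0.015 m), for 0.05 s.
At the end, for the whole second after the job is handed in: The cover is down (fold angle below 0.055 rad) and pushed home (slid at least 24 of its 30 mm, so its edge is 9 mm or more beneath the lip), held there by the lip with the fingers off it; jar, tin and bottle upright and within 20 mm of where they stood (value of joint cover_fold below 0.055 rad and value of joint cover_slide above 0.024 m and contact force between cover_outer and the fingers below 0.1 N and distance of each of wax_jar, polish_tin, cleaner_bottle from where it was at the start of the episode below 0.02 m and angle between each of wax_jar, polish_tin, cleaner_bottle's own z axis and vertical below 0.2 rad); the robot touches nothing.
It fails at once if the cover is pinched (fingers press on both of its faces at once) (contact force between each of cover_outer, cover_inner and the fingers above 1 N).
It fails at once if the jar is lifted, knocked or shifted by more than 20 mm (distance of wax_jar from where it was at the start of the episode above 0.02 m).
It fails at once if the tin is lifted, knocked or shifted by more than 20 mm (distance of polish_tin from where it was at the start of the episode above 0.02 m).
It fails at once if the bottle is lifted, knocked or shifted by more than 20 mm (distance of cleaner_bottle from where it was at the start of the episode above 0.02 m).
It also fails if it takes over 45 s, if anything falls off the work surface, if the arm or the gripper's body presses on something with over 40 N, if the wrist force passes 120 N, or if a joint passes its speed limit or range.

## Working session

There is one attempt and no reset: what is moved stays moved. The work goes in short steps, Python scripts to look and compute and a tool call to move; the robot and the scene stay as the last step left them, time stands still between calls to the robot, and variables do not carry over. Pictures are saved under pics/ and viewed, and the job is handed in when it is done.

Besides the shell and the picture viewer there is one more tool, called by a JSON object that holds its "fn" and its "kwargs", one argument or row to a line. send_rows: Moves the arm, as the interface text tells. Its arguments: {"type":"object","properties":{"targets":{"type":"array","items":{"type":"array","items":{"type":"number"}}},"newtons":{"type":"number"}},"required":["targets"]}

```bash
ls; mkdir -p pics
python3 - <<'E'
from rig import *
import cv2
for c in ["side","top"]:
    im=capture(c); cv2.imwrite(f"pics/{c}0.png",im[:,:,::-1])
    for t in ["case","hinge","lip","cover_outer","cover_inner","cover_edge","ridge","wax_jar","polish_tin","cleaner_bottle"]:
        try: r=spot_point(c,t)
        except Exception as e: r=str(e)
        print(c,t,[(round(d['p'],2),[round(float(v),3) for v in d['location']]) for d in r] if not isinstance(r,str) else r)
s=state();print(s['time'],s['position'],s['eef_rot'],s['ft_force'],s['finger_gap'])
E
```

```text
pics
side case [(0.85, [0.688, 0.149, -0.003])]
side hinge [(0.92, [0.632, 0.108, 0.047]), (0.76, [0.565, -0.157, 0.061])]
side lip [(0.97, [0.684, -0.051, 0.074]), (0.9, [0.73, 0.176, 0.055])]
side cover_outer [(0.82, [0.563, -0.154, 0.065]), (0.7, [0.637, 0.107, 0.047])]
side cover_inner [(0.44, [0.771, -0.205, -0.001])]
side cover_edge [(0.95, [0.723, 0.172, 0.049]), (0.75, [0.533, -0.183, 0.2])]
side ridge [(0.84, [0.686, 0.143, 0.05]), (0.59, [0.543, -0.172, 0.14])]
side wax_jar [(0.81, [0.767, -0.202, -0.004]), (0.21, [0.669, -0.299, 0.001])]
side polish_tin [(0.68, [0.668, -0.293, -0.003]), (0.42, [0.542, 0.036, 0.001])]
side cleaner_bottle [(0.77, [0.541, 0.033, 0.002])]
top case [(0.84, [0.622, -0.102, 0.002]), (0.67, [0.686, 0.147, -0.0])]
top hinge [(0.89, [0.634, 0.109, 0.049]), (0.66, [0.566, -0.16, 0.064])]
top lip [(0.74, [0.68, -0.052, 0.074]), (0.24, [0.626, -0.101, 0.002])]
top cover_outer [(0.81, [0.635, 0.109, 0.047])]
top cover_inner [(0.76, [0.565, -0.152, 0.063])]
top cover_edge [(0.84, [0.722, 0.175, 0.05]), (0.56, [0.535, -0.185, 0.201])]
top ridge [(0.92, [0.684, 0.144, 0.049]), (0.71, [0.547, -0.17, 0.139])]
top wax_jar [(0.66, [0.772, -0.199, 0.001])]
top polish_tin [(0.7, [0.667, -0.294, 0.003])]
top cleaner_bottle [(0.65, [0.538, 0.034, 0.001])]
1.1 [ 0.2023474  -0.5913307   0.24229175] [[ 3.23831465e-01 -3.22794177e-05  9.46114782e-01]
 [-9.46114783e-01 -9.00030606e-06  3.23831465e-01]
 [-1.93776852e-06 -9.99999999e-01 -3.34546166e-05]] [-0.1625395  -0.42628197 -0.05536786] 0.08523289028648849
```

View pictures.

View pics/side0.png

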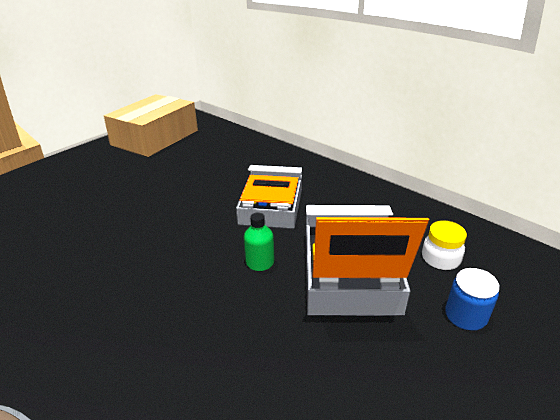

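View pics/top0.png

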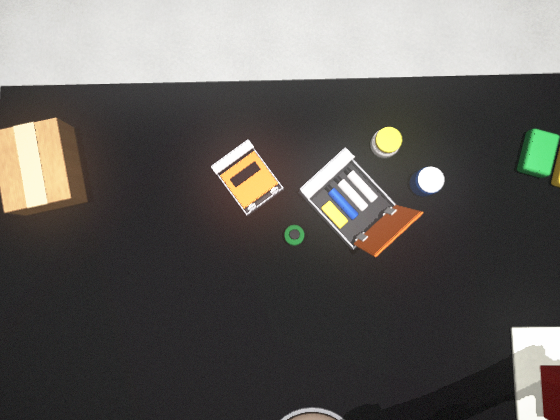

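{"fn": "send_rows", "kwargs": {
  "targets": [
    [0.03, 0.037, 0, 8, 1],
    [0.03, 0.037, 0, 8, 1],
    [0.03, 0.037, 0, 8, 1],
    [0.03, 0.037, 0, 0, 1],
    [0.03, 0.037, 0, 0, 1],
    [0.03, 0.037, 0, 0, 1],
    [0.03, 0.037, 0, 0, 1],
    [0.03, 0.037, 0, 0, 1],
    [0.02, 0.03, 0, 0, 1],
    [0, 0, 0, 0, 1]
  ],
  "newtons": 30
}}

```text
time: 2.1
position: [0.4671, -0.2522, 0.2437]
eef_rot: [[0.69, 0.003, 0.724], [-0.724, -0.005, 0.69], [0.006, -1.0, -0.001]]
ft_force: [-0.4, -0.7, -0.9]
finger_gap: 0.0002
```

```bash
cat > h.py <<'E'
from rig import *
import numpy as np, cv2
H=np.array([0.5655,-0.158,0.063]); U=np.array([0.737,0.676]); V=np.array([-0.676,0.737])
def ahv(p):
    d=np.array(p)[:2]-H[:2]; return np.round([d@U*1e3,(p[2]-H[2])*1e3,d@V*1e3],1)
def st():
    s=state(); p=s['position']; x=s['eef_rot'][:,0]
    f=np.array(s['ft_force'])
    print('t',round(s['time'],2),'p',np.round(p,4),'tcp a,h,v',ahv(p),'xang',round(float(np.degrees(np.arctan2(x[1],x[0]))),1),'F u,v,z',np.round([f[:2]@U,f[:2]@V,f[2]],1),'gap',round(s['finger_gap'],4)); return s
def look(c,n):
    im=capture(c); cv2.imwrite(f'pics/{n}.png',im[:,:,::-1]); return im
def pt(c,t):
    for d in spot_point(c,t): print(c,t,round(d['p'],2),np.round(d['location'],3),'ahv',ahv(d['location']))
E
python3 - <<'E'
from h import *
st()
look('side','side1')
pt('side','cover_edge');pt('side','ridge');pt('side','hinge')
E
```

```text
t 2.1 p [ 0.4671 -0.2522  0.2437] tcp a,h,v [-136.2  180.7   -2.9] xang -46.4 F u,v,z [-0.8 -0.2 -0.9] gap 0.0002
side cover_edge 0.92 [ 0.533 -0.185  0.201] ahv [-42.3 138.3   1.9]
side cover_edge 0.65 [0.722 0.173 0.049] ahv [339.  -14.4 137.9]
side ridge 0.88 [0.687 0.144 0.052] ahv [293.9 -11.1 140.4]
side ridge 0.72 [ 0.545 -0.171  0.139] ahv [-23.5  76.3   4.4]
side hinge 0.63 [0.632 0.111 0.049] ahv [231.  -14.4 152.9]
side hinge 0.58 [ 0.567 -0.154  0.062] ahv [ 3.7 -0.9  1.8]
```

View pics/side1.png

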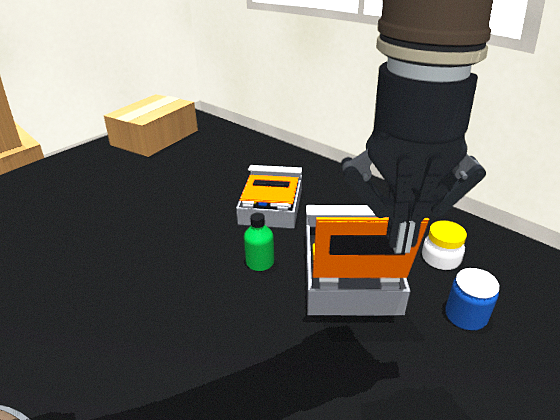

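```bash
cat >> h.py <<'E'
def proj(c,P):
    i=camera_info(c);K=np.array(i['intrinsics']);T=np.linalg.inv(np.array(i['extrinsics']))
    q=T[:3,:3]@np.array(P)+T[:3,3]; s=np.array([q[0]/-q[2],-q[1]/-q[2]]); s=s*(1+i['k1']*(s@s))
    return K[:2,:2]@s+K[:2,2]
E
python3 - <<'E'
from h import *
p=state()['position']
for d in [0.062,.05,0,-.011,-.024]: print(d,proj('side',p+np.array([0,0,d])).round(1))
im=cv2.imread('pics/side1.png')[180:270,370:450]; cv2.imwrite('pics/crop1.png',cv2.resize(im,None,fx=6,fy=6))
E
```

```text
0.062 [414.6 189.5]
0.05 [412.5 201.1]
0 [404.2 245.4]
-0.011 [402.5 254.3]
-0.024 [400.6 264.5]
```

View pics/crop1.png

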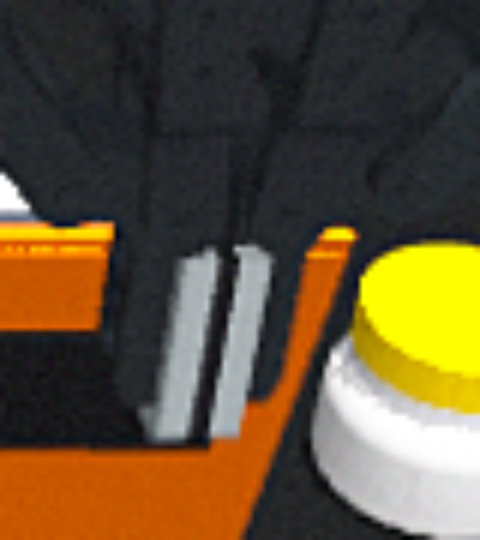

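{"fn": "send_rows", "kwargs": {
  "targets": [
    [0, 0.001, -0.04, -1, 1],
    [0, 0.001, -0.04, 0, 1],
    [0.01, 0.01, -0.014, 0, 1],
    [0.015, 0.014, 0, 0, 1],
    [0, 0, 0, 0, 1]
  ]
}}

```text
time: 2.8
position: [0.4835, -0.243, 0.1467]
eef_rot: [[0.656, 0.0, 0.755], [-0.754, -0.012, 0.656], [0.01, -1.0, -0.008]]
ft_force: [0.1, -0.3, -0.1]
finger_gap: 0.0001
```

Run:
```python
from h import *
st()
look('side','side2')
```

```text
t 2.8 p [ 0.4835 -0.243   0.1467] tcp a,h,v [-117.9   83.7   -7.2] xang -49.0 F u,v,z [-0.1 -0.3 -0.1] gap 0.0001
```

View pics/side2.png

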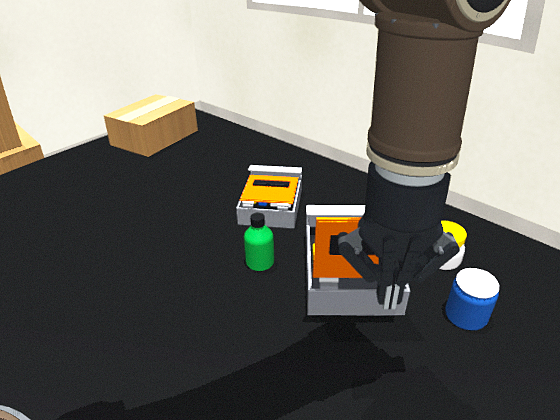

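{"fn": "send_rows", "kwargs": {
  "targets": [
    [0.011, 0.018, 0.002, 1, 1],
    [0.012, 0.014, 0.002, 0, 1],
    [0.012, 0.012, 0, 0, 1],
    [0.0, 0.0, 0, 0, 1]
  ]
}}

```text
time: 3.25
position: [0.5155, -0.205, 0.1523]
eef_rot: [[0.662, -0.0, 0.749], [-0.749, -0.016, 0.662], [0.012, -1.0, -0.011]]
ft_force: [-0.3, 0.4, -0.3]
finger_gap: -0.0001
```

Run:
```python
from h import *
st()
```

```text
t 3.25 p [ 0.5155 -0.205   0.1523] tcp a,h,v [-68.6  89.3  -0.8] xang -48.5 F u,v,z [ 0.   0.5 -0.3] gap -0.0001
```

{"fn": "send_rows", "kwargs": {
  "targets": [
    [0.009, 0.008, -0.002, 0, 1],
    [0.009, 0.008, -0.001, 0, 1],
    [0.009, 0.008, 0, 0, 1],
    [0.009, 0.008, 0, 0, 1]
  ]
}}

```text
time: 3.65
position: [0.5516, -0.176, 0.1507]
eef_rot: [[0.657, -0.0, 0.754], [-0.753, -0.02, 0.657], [0.015, -1.0, -0.013]]
ft_force: [-0.5, -0.8, 0.7]
finger_gap: 0.0001
```

Run:
```python
from h import *
st()
look('side','side3')
pt('side','cover_edge')
```

```text
t 3.65 p [ 0.5516 -0.176   0.1507] tcp a,h,v [-22.4  87.7  -3.9] xang -48.9 F u,v,z [-1.  -0.2  0.7] gap 0.0001
side cover_edge 0.85 [ 0.563 -0.159  0.204] ahv [ -2.7 141.4   1.1]
side cover_edge 0.64 [0.723 0.174 0.048] ahv [340.6 -15.1 138.5]
```

View pics/side3.png

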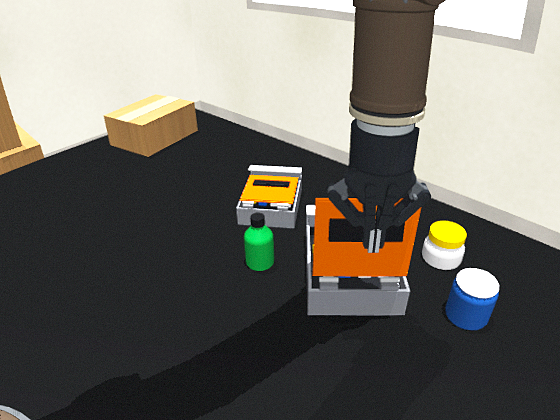

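{"fn": "send_rows", "kwargs": {
  "targets": [
    [0.009, 0.011, -0.005, 0, 1],
    [0.01, 0.01, -0.004, 0, 1],
    [0.0095, 0.009, -0.005, 0, 1]
  ]
}}

```text
time: 4.05
position: [0.5815, -0.1449, 0.1357]
eef_rot: [[0.657, -0.001, 0.754], [-0.754, -0.021, 0.657], [0.015, -1.0, -0.014]]
ft_force: [-0.5, -1.9, 0.5]
finger_gap: -0.0
```

Run:
```python
from h import *
st()
look('side','side4')
pt('side','cover_edge')
```

```text
t 4.05 p [ 0.5815 -0.1449  0.1357] tcp a,h,v [20.7 72.7 -1.1] xang -48.9 F u,v,z [-1.6 -1.1  0.5] gap -0.0
side cover_edge 0.68 [ 0.619 -0.113  0.184] ahv [ 70.1 121.5  -2.7]
side cover_edge 0.65 [0.72  0.174 0.05 ] ahv [337.7 -12.8 140.1]
```

View pics/side4.png

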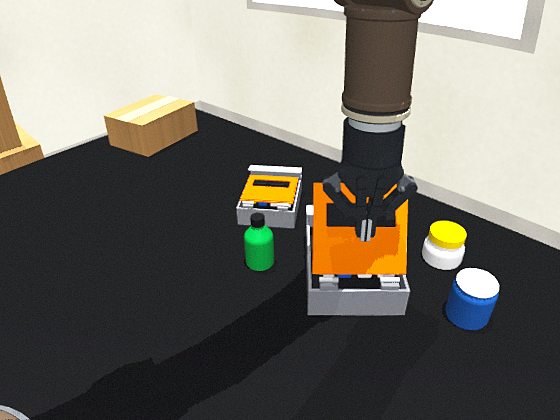

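{"fn": "send_rows", "kwargs": {
  "targets": [
    [0.006, 0.005, -0.009, 0, 1],
    [0.006, 0.006, -0.008, 0, 1],
    [0.005, 0.005, -0.009, 0, 1]
  ]
}}

```text
time: 4.45
position: [0.6003, -0.1272, 0.1082]
eef_rot: [[0.658, 0.001, 0.753], [-0.753, -0.021, 0.658], [0.016, -1.0, -0.013]]
ft_force: [-0.2, -3.3, 2.0]
finger_gap: 0.0001
```

Run:
```python
from h import *
st()
look('side','side5')
pt('side','cover_edge')
```

```text
t 4.45 p [ 0.6003 -0.1272  0.1082] tcp a,h,v [46.5 45.2 -0.9] xang -48.8 F u,v,z [-2.4 -2.3  2. ] gap 0.0001
side cover_edge 0.91 [0.722 0.172 0.049] ahv [338.2 -14.3 137.1]
side cover_edge 0.84 [ 0.654 -0.077  0.136] ahv [ 1.199e+02  7.330e+01 -1.000e-01]
```

View pics/side5.png

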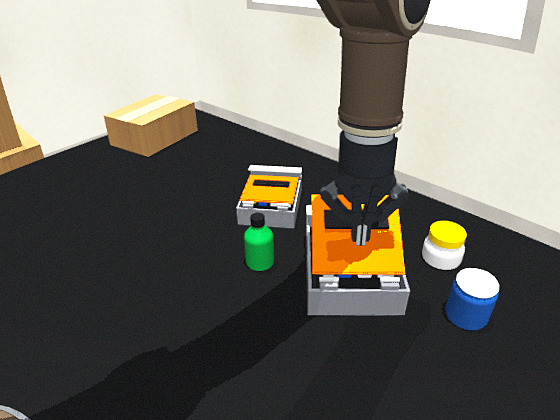

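{"fn": "send_rows", "kwargs": {
  "targets": [
    [0.002, 0.002, -0.01, 0, 1],
    [0.001, 0.001, -0.01, 0, 1],
    [0.001, 0, -0.007, 0, 1]
  ]
}}

```text
time: 4.85
position: [0.6059, -0.1215, 0.0802]
eef_rot: [[0.66, 0.003, 0.751], [-0.751, -0.018, 0.66], [0.015, -1.0, -0.01]]
ft_force: [-1.6, 1.5, 3.2]
finger_gap: 0.0001
```

Run:
```python
from h import *
st()
look('side','side6')
pt('side','cover_edge')
```

```text
t 4.85 p [ 0.6059 -0.1215  0.0802] tcp a,h,v [54.4 17.2 -0.4] xang -48.7 F u,v,z [-0.2  2.2  3.2] gap 0.0001
side cover_edge 0.97 [ 0.667 -0.065  0.068] ahv [1.381e+02 5.000e+00 1.000e-01]
side cover_edge 0.95 [0.723 0.178 0.05 ] ahv [342.7 -13.3 141.2]
```

View pics/side6.png

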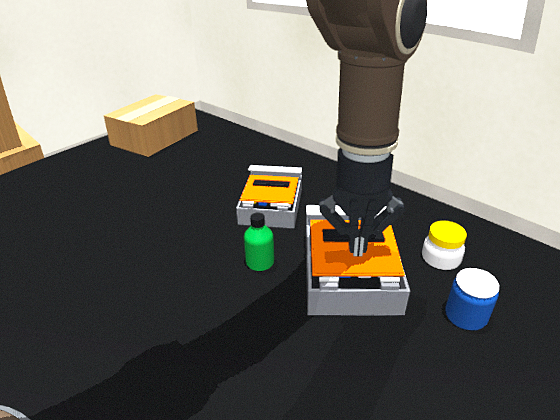

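{"fn": "send_rows", "kwargs": {
  "targets": [
    [0, 0, -0.004, 0, 1],
    [0, 0, -0.003, 0, 1],
    [0, 0, -0.003, 0, 1]
  ]
}}

```text
time: 5.25
position: [0.6073, -0.1209, 0.074]
eef_rot: [[0.66, 0.006, 0.752], [-0.751, -0.018, 0.66], [0.017, -1.0, -0.007]]
ft_force: [-6.4, 6.6, 29.8]
finger_gap: 0.0001
```

Run:
```python
from h import *
st()
pt('side','cover_edge')
```

```text
t 5.25 p [ 0.6073 -0.1209  0.074 ] tcp a,h,v [55.9 11.  -1. ] xang -48.7 F u,v,z [-0.3  9.2 29.8] gap 0.0001
side cover_edge 0.97 [ 0.667 -0.065  0.068] ahv [1.381e+02 5.000e+00 1.000e-01]
side cover_edge 0.95 [0.723 0.178 0.05 ] ahv [342.7 -13.3 141.2]
```

{"fn": "send_rows", "kwargs": {
  "targets": [
    [0.003, 0.003, 0.001, 0, 1],
    [0.005, 0.005, -0.001, 0, 1]
  ]
}}

```text
time: 5.5
position: [0.6149, -0.114, 0.0764]
eef_rot: [[0.659, 0.007, 0.752], [-0.752, -0.02, 0.659], [0.019, -1.0, -0.008]]
ft_force: [-1.7, -1.7, 3.5]
finger_gap: 0.0
```

Run:
```python
from h import *
st()
look('side','side7')
pt('side','cover_edge');pt('side','ridge')
```

```text
t 5.5 p [ 0.6149 -0.114   0.0764] tcp a,h,v [66.2 13.4 -1. ] xang -48.8 F u,v,z [-2.4 -0.1  3.5] gap 0.0
side cover_edge 0.84 [0.726 0.174 0.047] ahv [343.  -15.8 135.9]
side cover_edge 0.63 [ 0.672 -0.063  0.063] ahv [ 1.429e+02  1.000e-01 -2.100e+00]
side ridge 0.98 [ 0.628 -0.098  0.068] ahv [87.   5.   2.2]
side ridge 0.71 [0.688 0.146 0.05 ] ahv [296.  -13.5 141.5]
side ridge 0.24 [ 0.627 -0.099  0.   ] ahv [ 85.1 -62.6   2. ]
```

View pics/side7.png

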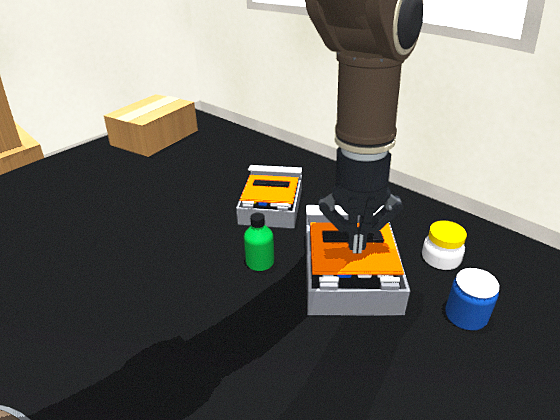

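{"fn": "send_rows", "kwargs": {
  "targets": [
    [0.003, 0.003, -0.003, 0, 1],
    [0.005, 0.005, -0.002, 0, 1],
    [0.005, 0.005, -0.002, 0, 1]
  ]
}}

```text
time: 5.95
position: [0.6307, -0.1006, 0.0729]
eef_rot: [[0.658, 0.012, 0.753], [-0.753, -0.019, 0.658], [0.023, -1.0, -0.004]]
ft_force: [-3.1, 1.5, 18.3]
finger_gap: -0.0003
```

Run:
```python
from h import *
st()
look('side','side8')
pt('side','cover_edge');pt('side','ridge')
```

```text
t 5.95 p [ 0.6307 -0.1006  0.0729] tcp a,h,v [86.9  9.9 -1.7] xang -48.8 F u,v,z [-1.3  3.2 18.3] gap -0.0003
side cover_edge 0.74 [0.722 0.173 0.05 ] ahv [339.6 -13.2 138. ]
side cover_edge 0.66 [ 0.686 -0.046  0.058] ahv [164.5  -4.9   0.6]
side cover_edge 0.3 [ 0.565 -0.154  0.061] ahv [ 2.2 -2.   3. ]
side ridge 0.92 [0.686 0.144 0.049] ahv [292.8 -13.7 141.1]
side ridge 0.78 [ 0.639 -0.09   0.064] ahv [100.5   1.1   0.5]
```

View pics/side8.png

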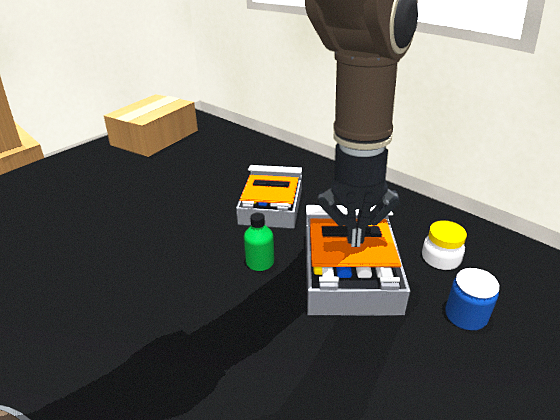

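{"fn": "send_rows", "kwargs": {
  "targets": [
    [0.004, 0.004, -0.001, 0, 1],
    [0.005, 0.005, -0.001, 0, 1],
    [0.005, 0.005, -0.001, 0, 1]
  ]
}}

```text
time: 6.4
position: [0.6408, -0.0924, 0.0717]
eef_rot: [[0.655, 0.004, 0.755], [-0.755, -0.027, 0.655], [0.023, -1.0, -0.015]]
ft_force: [-20.1, -13.8, 19.2]
finger_gap: -0.0002
```

Run:
```python
from h import *
st()
look('side','side9')
pt('side','cover_edge');pt('side','ridge')
```

```text
t 6.4 p [ 0.6408 -0.0924  0.0717] tcp a,h,v [99.9  8.7 -2.6] xang -49.0 F u,v,z [-24.2   3.4  19.2] gap -0.0002
side cover_edge 0.7 [ 0.692 -0.045  0.057] ahv [170.1  -5.8  -2.5]
side cover_edge 0.56 [0.721 0.176 0.052] ahv [340.5 -11.3 141.2]
side cover_edge 0.55 [ 0.626 -0.097  0.   ] ahv [ 85.9 -62.6   3.9]
side ridge 0.84 [ 0.646 -0.082  0.06 ] ahv [110.5  -3.4   1.1]
side ridge 0.63 [0.689 0.146 0.049] ahv [296.2 -14.2 140.5]
```

{"fn": "send_rows", "kwargs": {
  "targets": [
    [-0.001, -0.001, 0.005, 0, 1],
    [-0.002, -0.002, 0.01, 0, 1],
    [-0.005, -0.005, 0.03, 0, 1],
    [0, 0, 0.04, 0, 1],
    [-0.03, -0.03, 0.02, 0, 1],
    [-0.03, -0.03, 0.02, 0, 1],
    [-0.03, -0.03, 0.0, 0, 1],
    [0, 0, 0, 0, 1]
  ]
}}

```text
time: 7.35
position: [0.5351, -0.194, 0.1977]
eef_rot: [[0.656, -0.004, 0.755], [-0.755, -0.026, 0.656], [0.017, -1.0, -0.02]]
ft_force: [0.1, -1.2, -0.7]
finger_gap: -0.0001
```

Run:
```python
from h import *
st()
look('side','side10');look('top','top10')
for c in ['side','top']:
  for t in ['cover_edge','ridge','wax_jar','polish_tin','cleaner_bottle']: pt(c,t)
im=cv2.imread('pics/side10.png')[190:330,280:430]; cv2.imwrite('pics/crop10.png',cv2.resize(im,None,fx=4,fy=4))
```

```text
t 7.35 p [ 0.5351 -0.194   0.1977] tcp a,h,v [-46.7 134.7  -6. ] xang -49.0 F u,v,z [-0.8 -1.  -0.7] gap -0.0001
side cover_edge 0.78 [0.722 0.174 0.049] ahv [340.3 -13.6 138.8]
side cover_edge 0.73 [ 0.69  -0.043  0.069] ahv [169.9   6.3   0.6]
side ridge 0.91 [0.688 0.148 0.05 ] ahv [296.9 -13.5 142.8]
side ridge 0.67 [ 0.646 -0.084  0.069] ahv [109.6   5.6  -0. ]
side ridge 0.5 [ 0.67  -0.294  0.   ] ahv [ -15.   -63.  -170.8]
side wax_jar 0.82 [ 0.769 -0.202 -0.002] ahv [ 120.6  -65.  -169.8]
side polish_tin 0.91 [ 0.67  -0.295 -0.001] ahv [ -15.7  -64.3 -171.4]
side cleaner_bottle 0.77 [0.543 0.035 0.006] ahv [114.  -57.4 157.5]
top cover_edge 0.92 [0.721 0.172 0.051] ahv [337.6 -12.4 137.6]
top cover_edge 0.76 [ 0.693 -0.046  0.066] ahv [169.7   3.2  -3.3]
top ridge 0.93 [ 0.648 -0.083  0.069] ahv [111.7   5.9  -0.7]
top ridge 0.73 [0.686 0.144 0.05 ] ahv [292.9 -12.6 141.7]
top wax_jar 0.83 [ 0.77  -0.199  0.002] ahv [ 123.2  -61.  -168.7]
top wax_jar 0.49 [ 0.662 -0.298  0.003] ahv [ -23.2  -59.8 -168.3]
top polish_tin 0.75 [ 0.668 -0.297  0.002] ahv [ -18.1  -61.3 -171.6]
top cleaner_bottle 0.69 [0.542 0.031 0.001] ahv [110.4 -62.  155.3]
```

View pics/crop10.png

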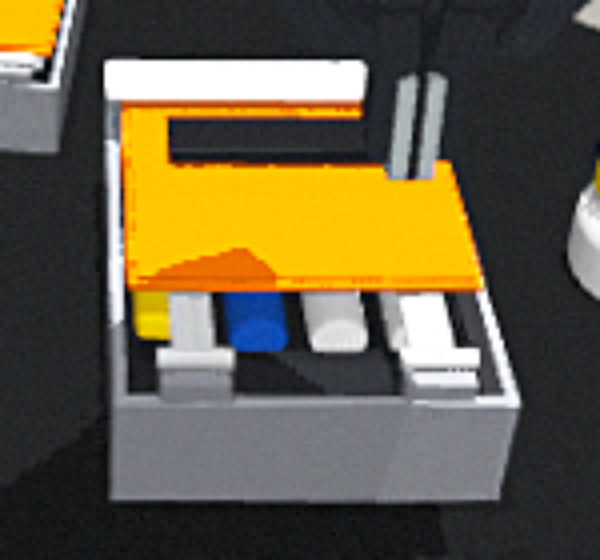

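View pics/top10.png

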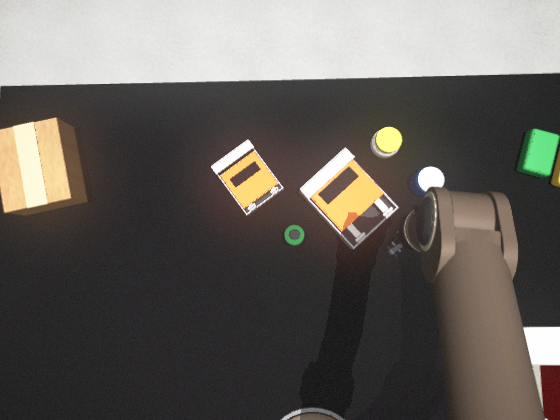

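Run:
```python
from rig import *
print(finish_job())
```

```text
the job is handed in; nothing more can be done
None
```

The case is closed: the cover is down, pushed home, and held by the lip alone with the arm clear. I handed the job in at about 7.4 s of the 45 s; no verdict is reported.

I folded the cover down with the closed fingertips on its outer face. I pressed it level while it was still drawn back. Then I pushed it by the ridge until it met the stop, where the force along the slide rose to about 24 N, and lifted off.

Checks after backing away, from both cameras:
- **Slide:** the ridge had moved 30–32 mm and the free edge 28 mm, so the edge is about 13 mm beneath the lip.
- **Fold:** the edge stood 3 to 6 mm above hinge height, which is about 0.02–0.04 rad, under the 0.055 rad limit. The cameras differ by about 3 mm on this, within the networks' error.
- **Contact:** the wrist force was about 1.5 N or less, as in free air, and the fingers were about 70 mm above the cover.
- **Jar, tin and bottle:** all upright and within about 4 mm of where they stood at the start, which is within measurement error.

Nothing failed. The networks gave a few false extra detections, and also found the smaller look-alike case, which I ignored. One reading of the cover edge, taken while pressing it down, came from an old picture, so I did not use it.

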